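# Call for the assistant and point out where the stray jar belongs

### The arm

A 6-joint arm with a two-finger parallel gripper is mounted at the origin on the work surface. World frame = base frame: x ahead of the robot, y to its left, z up, the work surface at z = 0. Lengths are in mm, angles in rad, forces in N, time in s.
With the tool pointing down it reaches from about 375 to 900 mm from the base axis. Payload 3.1 kg.
Tool frame: the origin (TCP) lies between the finger pads, 19 mm behind the fingertips; this is the grasp point; z points along the fingers, y is the line along which they close (so a half turn about z gives the same grasp; the last joint's range is limited). The gripper opens to 87 mm and grips with 3 to 60 N. Pads are 19 mm wide; open, the fingers measure 117 mm over their backs; the gripper's body (75 mm by 190 mm) begins 51 mm behind the grasp point.
Start: joints at [-0.178, 0.527, 1.433, -0, 1.181, -0.178], TCP at [624.977, 0.034, 241.248] pointing down, gripper open.
Joint ranges: [-3.08, 3.08], [-0.75, 2.2], [0.22, 2.44], [-1.43, 4.57], [0, 2.65], [-2.85, 2.85]. Speed limits (rad/s): [2.79, 2.79, 3.14, 3.14, 3.14, 3.14].

### API

Orientations are given as a 3x3 rotation matrix whose columns are the frame's x, y, z axes.
In Python, from station import observe, read_camera, close_job gives the robot as it stands.
- The arm moves only by the tool step_arm, never from a script. Its argument "commands" is a list of rows, each a list of 5 numbers: the finger opening in m, from 0 to 0.087, then the shift along the tool's x, y, z in m, then the turn about the tool's z in rad. In form: [[hand, tx, ty, tz, turn], ...]. A call has 1 to 20 rows; each row is the pose to reach, as a shift and turn from the pose commanded when the call began, along the tool's axes at that moment; what a row does not reach only later rows make up. A row lasts 1/8 s, in which the tool goes at most 62.5 mm and 10.7 degrees, less where a joint would pass 70% of its speed; a pose out of reach is approached as far as the arm can. A call with a gripper value outside its range is refused whole. The fingers move at their own pace and stop on an object; "newtons" is the grip in N (left out, the last holds). Time passes only in rows, so rows that repeat a pose let the fingers close. It gives the time, the measured TCP pose, the force, the opening and the grip force at its end, in the units of the state.
- observe(): the state, without advancing time (a new reading comes with each control period).
- read_camera(name): name is "scene" or "side" or "wrist"; returns a dict with "frame" (400x640x3 uint8, red, green, blue), "intrinsics" (3x3 intrinsics, pixels), "eye" and "orientation" of the camera in the world. Camera axes: x right, y up, looking along -z (the intrinsics and any distortion apply to the point x, -y, -z); pixel columns grow to the right and rows downward; lengths in mm; the calibration is good to about 2 mm. A picture is of the moment at which its call begins. There is no depth.
- close_job(): hands the job in; it is judged then, once.
The state is a dict: "t": time; "joint_positions": joint angles; "qvel": joint speeds; "joint_efforts": joint torques, N m; "position": TCP position; "tool_rot": TCP orientation; "contact_force": force on the tool from outside, world axes, zero at the start; "ft_torque": the same for the moment, N m; "finger_gap": finger opening in mm; "finger_force": force on a finger pad.
Only numpy, scipy, OpenCV 4.12 (cv2) and the standard library are available. Lean on these libraries where they do the work, as an engineer would, in place of code of your own. Each camera call takes 0.05 s, during which the arm holds its last target. There are 200 camera calls.

### The job

One squat jar of a set has been left standing on the desk beside a medium and a tall jar; its three mates are in the four-compartment tray. Press the desk bell fully down with the fingertips to call the assistant and let it spring up again, then point straight down at the stray squat jar from just above its lid, without contact, and stay there two seconds. Then point in the same way, from just above, into the tray's one empty compartment, where the jar belongs, and finish still pointing there: touch none of the jars, the tray or the other desk things, lift nothing, and point at none of the other jars.

Things in the scene. Friction and masses are not known exactly. Their poses are not given: they have to be found in the camera images.
- bell: desk call bell: a steel dome 82 mm across and 47 mm high on a black foot 90 mm across, fixed to the desk; origin at the centre of its underside, on the desk. It stands to the left or the right of the jars, with the tray on the other side
- plunger_top (a point): centre of the flat top of the bell's plunger, a steel disc 24 mm across standing above the dome's middle, its top 61 mm above the desk when up; it is pressed straight down
- plunger (a joint): how far the bell's plunger is pressed: 0 up, 0.006 m fully down (a spring: about 1.5 N starts it, 4.5 N holds it down; it springs back by itself). The bell counts as rung from 0.0045 m
- squat_jar: the stray jar: white, black lid, 64 mm across and 50 mm high, standing alone on the desk; origin at the centre of its underside, z up. To point at it, bring the tool point (TCP, tool straight down) over its axis, 40 to 60 mm above the lid, so that the fingertips hang a few centimetres over it
- medium_jar: another white jar with black lid, 52 mm across, 85 mm high, standing on the desk; origin at the centre of its underside; not to be touched or pointed at. The three desk jars stand in a row away from the robot, in any order, their centres at least 90 mm apart
- tall_jar: another white jar with black lid, 50 mm across, 115 mm high, standing on the desk; origin at the centre of its underside; not to be touched or pointed at
- tray: open plywood tray fixed to the desk, 170 x 170 mm, 40 mm high, walls 5 mm, divided by a cross into four compartments about 77 mm square whose centres lie 41 mm from the tray's middle in its x and y; three hold jars, one is empty; origin at the centre of its underside
- empty_place: the empty compartment: a cork disc 60 mm across and 3 mm thick in the middle of its floor; origin at the centre of the disc's underside, 5 mm above the desk; the compartment's walls rise 35 mm above this origin and the neighbouring jars 50 mm. To point into it, bring the tool point (TCP, tool straight down) over the disc's centre, about 80 to 100 mm above this origin
- set_jar0: squat jar no. 1 of the three in the tray, 64 mm across, 50 mm high, like the stray one; origin at the centre of its underside, 5 mm above the desk; not to be touched or pointed at
- set_jar1: squat jar no. 2 of the three in the tray, 64 mm across, 50 mm high, like the stray one; origin at the centre of its underside, 5 mm above the desk; not to be touched or pointed at
- set_jar2: squat jar no. 3 of the three in the tray, 64 mm across, 50 mm high, like the stray one; origin at the centre of its underside, 5 mm above the desk; not to be touched or pointed at
- eraser: grey-black eraser 24 x 48 x 13 mm lying between the desk jars; origin at the centre of its underside; leave alone
- glue_stick: white glue stick standing between the desk jars, 26 mm across, 75 mm high; origin at the centre of its underside; leave alone
- phone: closed folding phone, 50 x 100 mm, 22 mm high, to the left; origin at the centre of its underside; leave alone
- tape_roll: cardboard tape core lying flat, 80 mm across, 20 mm high, to the right; origin at the centre of its underside; leave alone
- stapler: black and steel stapler 35 x 140 mm, about 50 mm high, to the right; origin at the centre of its underside; leave alone
- pen_cup: clear cup of pens, 80 mm across, 160 mm high with the pens, to the left; origin at the centre of its underside; leave alone
There are look-alikes about, which are no part of the job. Leave any brown or red look-alike of the bell alone.

How it is judged:
By the outcome, as a careful person would: the job done as asked, in the order asked, and still so for the second after the job is handed in, with the robot touching nothing.
It also fails if it takes over 61 s, if anything falls off the work surface, if the arm or the gripper's body presses on something with over 40 N, if the wrist force passes 120 N, or if a joint passes its speed limit or range.

## Working session

There is one attempt and no reset: what is moved stays moved. The work goes in short steps, Python scripts to look and compute and a tool call to move; the robot and the scene stay as the last step left them, time stands still between calls to the robot, and variables do not carry over. Pictures are saved under pics/ and viewed, at most 10 in all, crops included, and the job is handed in when it is done.

Besides the shell and the picture viewer there is one more tool, called by a JSON object that holds its "op" and its "data", one argument or row to a line. step_arm: Moves the arm, as the interface text tells. Its arguments: {"type":"object","properties":{"commands":{"type":"array","items":{"type":"array","items":{"type":"number"}}},"newtons":{"type":"number"}},"required":["commands"]}

```bash
mkdir -p pics; cat > h.py <<'E'
import numpy as np, cv2, pickle
from station import observe, read_camera, close_job
def cam(n):
    d=read_camera(n); return d
def save(d,p): cv2.imwrite(p,d["frame"][:,:,::-1])
def ray(d,u,v):
    K=np.array(d["intrinsics"]); p=np.linalg.inv(K)@[u,v,1]
    return np.array(d["eye"]),np.array(d["orientation"])@[p[0],-p[1],-p[2]]
def onz(d,u,v,z):
    e,r=ray(d,u,v); return e+r*(z-e[2])/r[2]
def proj(d,P):
    K=np.array(d["intrinsics"]); c=np.array(d["orientation"]).T@(np.array(P)-np.array(d["eye"]))
    q=K@[c[0],-c[1],-c[2]]; return q[:2]/q[2]
E
python3 - <<'E'
from h import *
for n in("scene","side","wrist"):
    d=cam(n); save(d,f"pics/{n}0.png"); pickle.dump(d,open(n+".pkl","wb"))
    print(n,d["eye"],np.round(d["orientation"],3).tolist(),np.round(d["intrinsics"],1).tolist(),[k for k in d])
o=observe();print(o["t"],o["position"],np.round(o["tool_rot"],3).tolist(),o["finger_gap"])
E
```

```text
scene [1147.82635743  -25.2306248   845.17253976] [[0.025, -0.8, 0.6], [1.0, 0.024, -0.009], [-0.007, 0.6, 0.8]] [[389.8, 0.0, 324.2], [0.0, 389.8, 197.9], [0.0, 0.0, 1.0]] ['frame', 'intrinsics', 'eye', 'orientation']
side [ 501.21867376 -867.89037445 1077.84390592] [[0.997, 0.071, -0.04], [-0.08, 0.76, -0.645], [-0.015, 0.646, 0.763]] [[506.2, 0.0, 320.7], [0.0, 506.2, 196.1], [0.0, 0.0, 1.0]] ['frame', 'intrinsics', 'eye', 'orientation']
wrist [623.92234311  80.99117326 383.57132222] [[1.0, -0.002, 0.002], [0.001, 0.955, 0.295], [-0.002, -0.295, 0.955]] [[307.9, 0.0, 316.1], [0.0, 307.9, 204.5], [0.0, 0.0, 1.0]] ['frame', 'intrinsics', 'eye', 'orientation']
0.15 [6.24449249e+02 1.30013220e-01 2.40495045e+02] [[-0.0, 1.0, -0.002], [1.0, 0.0, 0.0], [0.0, -0.002, -1.0]] 87.04325833477995
```

View pics/scene0.png

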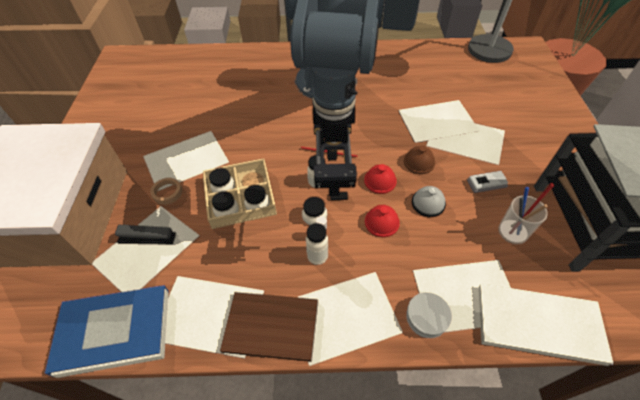

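View pics/side0.png

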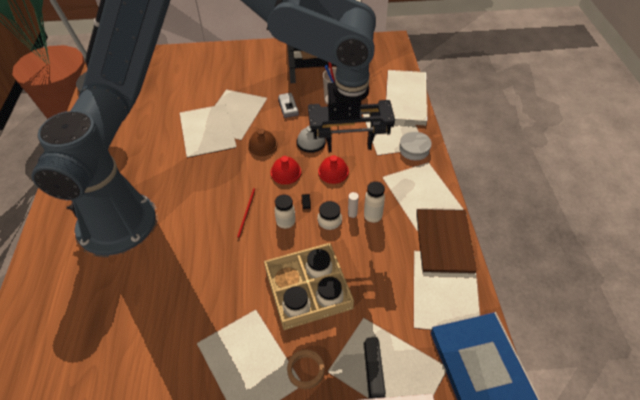

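View pics/wrist0.png

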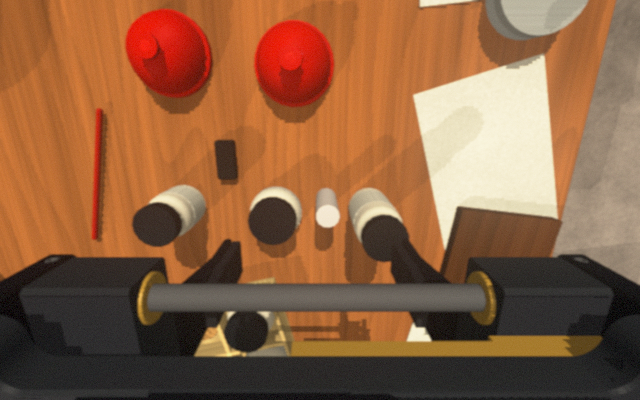

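Scene: the steel bell is at (430,200), with red and brown look-alikes nearby, and the tray at (240,192) has its empty compartment at about (250,175). Side: the desk jar lids are at about (284,202), (329,209) and (375,188), and the middle jar looks squat. The empty compartment is at (287,275).

```bash
cat > m.py <<'E'
from h import *
D={n:pickle.load(open(n+".pkl","rb")) for n in("scene","side","wrist")}
def lids(n,box,thr=55):
    d=D[n]; x0,y0,x1,y1=box
    m=np.zeros((400,640),np.uint8); m[y0:y1,x0:x1]=(d["frame"][y0:y1,x0:x1].max(2)<thr)*255
    for c in cv2.findContours(m,cv2.RETR_EXTERNAL,cv2.CHAIN_APPROX_NONE)[0]:
        if cv2.contourArea(c)>60:
            (u,v),ax,a=cv2.fitEllipse(c)
            print(n,np.round([u,v,*ax,cv2.contourArea(c)],1),[np.round(onz(d,u,v,z)[:2],0).tolist() for z in(45,50,80,110)])
if __name__=="__main__":
    lids("side",(260,175,400,315)); lids("wrist",(130,180,300,250)); lids("scene",(200,160,335,270))
    for n,b in(("scene",(395,150,465,225)),("side",(262,105,352,190))):
        x0,y0,x1,y1=b
        f=D[n]["frame"][y0:y1,x0:x1,::-1]
        cv2.imwrite(f"pics/{n}_bell.png",cv2.resize(f,None,fx=7,fy=7,interpolation=cv2.INTER_CUBIC) if n=="scene" else cv2.resize(f,None,fx=6.5,fy=6.5,interpolation=cv2.INTER_CUBIC))
    print(onz(D["scene"],429.5,187,61))
    # tray rim corners & cork
    for u,v in((265,263),(328,245),(352,303),(281,327)): print("tray",onz(D["side"],u,v,40))
E
python3 m.py
```

```text
side [295.2 298.1  21.8  22.6 384. ] [[473.0, -294.0], [473.0, -297.0], [474.0, -314.0], [475.0, -331.0]]
side [329.4 287.6  21.8  22.8 389. ] [[553.0, -274.0], [553.0, -277.0], [551.0, -294.0], [550.0, -312.0]]
side [318.6 259.4  20.1  21.7 341.5] [[534.0, -195.0], [534.0, -198.0], [533.0, -218.0], [532.0, -237.0]]
side [329.3 210.8  16.9  18.5 244. ] [[574.0, -48.0], [573.0, -52.0], [571.0, -76.0], [569.0, -99.0]]
side [283.5 202.8  14.3  15.6 173.5] [[455.0, -10.0], [456.0, -14.0], [457.0, -39.0], [458.0, -64.0]]
side [305.8 201.8   7.1  15.3  78.5] [[514.0, -11.0], [514.0, -16.0], [514.0, -40.0], [514.0, -65.0]]
side [375.5 189.5  13.6  15.5 163.5] [[704.0, 14.0], [703.0, 10.0], [698.0, -16.0], [692.0, -41.0]]
wrist [173.9 222.2  10.3  24.1  92. ] [[457.0, -46.0], [459.0, -44.0], [474.0, -33.0], [489.0, -21.0]]
scene [315.8 232.6  17.8  17.9 247. ] [[652.0, -39.0], [655.0, -39.0], [673.0, -38.0], [692.0, -38.0]]
scene [313.6 206.6  18.1  19.6 276.5] [[575.0, -43.0], [578.0, -43.0], [600.0, -43.0], [621.0, -42.0]]
scene [222.7 200.9  17.7  21.2 292.5] [[550.0, -276.0], [554.0, -274.0], [576.0, -265.0], [598.0, -255.0]]
scene [254.5 194.2  17.4  19.9 269.5] [[531.0, -196.0], [534.0, -195.0], [558.0, -189.0], [581.0, -182.0]]
scene [219.3 177.   16.2  19.5 246.5] [[469.0, -295.0], [474.0, -294.0], [499.0, -284.0], [524.0, -273.0]]
scene [324.1 176.5  22.2  39.8 535.5] [[476.0, -15.0], [480.0, -15.0], [506.0, -15.0], [531.0, -15.0]]
[533.28760513 254.26258253  61.        ]
tray [ 404.40325136 -190.20169565   40.        ]
tray [ 560.96378266 -151.4252326    40.        ]
tray [ 601.12225194 -315.59197091   40.        ]
tray [ 438.16355863 -360.28022253   40.        ]
```

View pics/scene_bell.png

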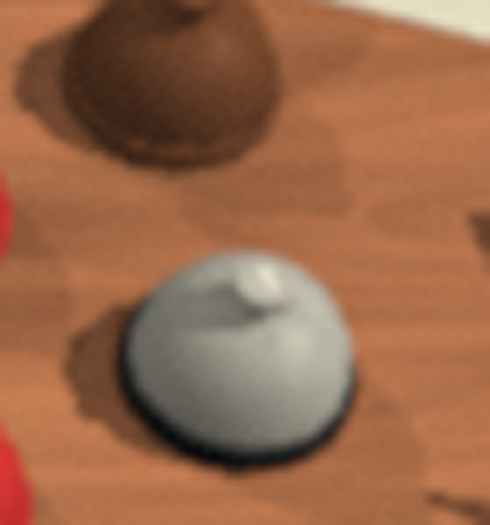

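View pics/side_bell.png

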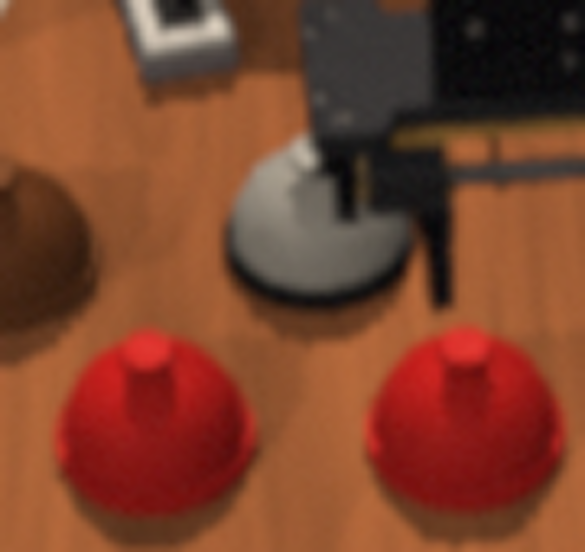

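The scene crop shows the plunger disc at about (432,190); in the side crop it is at about (309,128). I'll move close with the fingers shut and measure it with the wrist camera.

{"op": "step_arm", "data": {
  "commands": [
    [0.0,0.03,-0.013,0,0],
    [0.0,0.07,-0.03,0,0],
    [0.0,0.11,-0.05,0,0],
    [0.0,0.15,-0.068,0,0],
    [0.0,0.18,-0.08,0,0],
    [0.0,0.19,-0.085,0,0],
    [0.0,0.19,-0.085,0,0],
    [0.0,0.19,-0.085,0,0]
  ],
  "newtons": 10
}}

```text
t: 1.15
position: [540.7, 189.0, 241.2]
tool_rot: [[0.001, 1.0, 0.0], [1.0, -0.001, -0.001], [-0.001, 0.0, -1.0]]
contact_force: [-0.4, 0.2, 0.4]
finger_gap: 15.0
finger_force: 0.0
```

```bash
python3 - <<'E'
from h import *
S=pickle.load(open("scene.pkl","rb"))
print(onz(S,431.9,190.4,61)); print(onz(pickle.load(open("side.pkl","rb")),308.9,128.1,61))
w=cam("wrist"); save(w,"pics/w1.png"); pickle.dump(w,open("w1.pkl","wb"))
s=cam("side"); pickle.dump(s,open("side1.pkl","wb"))
s=cam("scene"); pickle.dump(s,open("scene1.pkl","wb"));
o=observe(); print(o["t"],o["position"],o["finger_gap"])
P=onz(S,431.9,190.4,61); print(proj(w,P))
E
```

```text
[544.46039122 258.29174265  61.        ]
[540.7238793  258.01983382  61.        ]
1.3 [540.59859784 188.96851758 241.19865173] 4.099866008558358
[320.38167862 121.02738826]
```

View pics/w1.png

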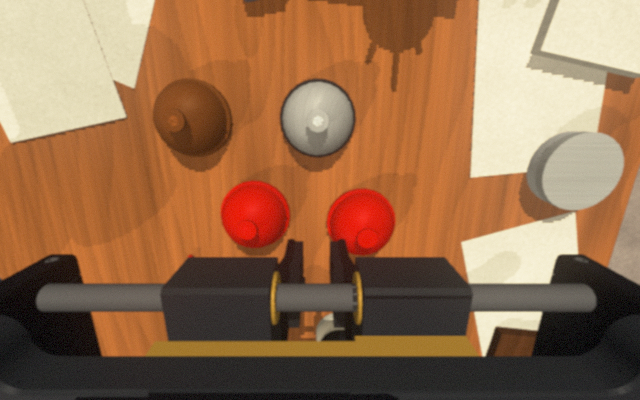

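Wrist: the steel bell's plunger is at (317.5,121), which gives about (542,258). I'll move over it and descend to just above.

{"op": "step_arm", "data": {
  "commands": [
    [0.0,0.025,0.001,0.01,0],
    [0.0,0.05,0.0015,0.04,0],
    [0.0,0.065,0.0015,0.08,0],
    [0.0,0.069,0.0015,0.12,0],
    [0.0,0.069,0.0015,0.145,0],
    [0.0,0.069,0.0015,0.152,0],
    [0.0,0.069,0.0015,0.152,0],
    [0.0,0.069,0.0015,0.152,0]
  ]
}}

```text
t: 2.3
position: [542.6, 259.0, 90.5]
tool_rot: [[0.0, 1.0, 0.003], [1.0, -0.0, 0.001], [0.001, 0.003, -1.0]]
contact_force: [0.5, 0.7, -0.0]
finger_gap: 0.8
finger_force: 0.0
```

```bash
python3 - <<'E'
from h import *
o=observe(); print(o["t"],o["position"],o["contact_force"],o["finger_gap"])
c=[]
for n in("scene","side"):
    d=cam(n); p=proj(d,[542,258,65]); x,y=np.round(p).astype(int)
    f=d["frame"][max(y-35,0):y+35,x-40:x+40,::-1]; c.append(cv2.resize(f,(400,350),interpolation=cv2.INTER_CUBIC))
cv2.imwrite("pics/press.png",np.hstack(c))
# jar & tray measurements from cameras in w/o occlusion
S=pickle.load(open("scene1.pkl","rb"));T=pickle.load(open("side1.pkl","rb"))
import m; m.D={"scene":S,"side":T}
m.lids("scene",(290,150,345,270)); m.lids("side",(260,175,400,315))
for d,n in((S,"scene"),(T,"side")): print(n,proj(d,[574,-45,50]),proj(d,[454,-216,8]))
E
```

```text
2.3 [542.58761704 259.0446869   90.54394672] [ 0.53544742  0.72000246 -0.0414948 ] 0.8056765501728068
scene [315.8 232.6  17.6  18.  247.5] [[652.0, -39.0], [655.0, -39.0], [673.0, -38.0], [692.0, -38.0]]
scene [313.7 206.2  19.   20.1 298. ] [[573.0, -43.0], [577.0, -43.0], [599.0, -42.0], [620.0, -42.0]]
scene [337.2 196.    6.8  16.7  80.5] [[543.0, 18.0], [547.0, 17.0], [569.0, 16.0], [592.0, 14.0]]
scene [316.3 162.6  13.9  15.4 165.5] [[426.0, -35.0], [430.0, -35.0], [457.0, -34.0], [484.0, -34.0]]
side [295.3 297.9  22.3  23.2 406.5] [[473.0, -294.0], [473.0, -297.0], [474.0, -313.0], [475.0, -330.0]]
side [329.2 287.7  21.9  22.7 389.5] [[553.0, -275.0], [552.0, -277.0], [551.0, -295.0], [549.0, -312.0]]
side [318.4 259.3  20.5  21.7 347. ] [[534.0, -194.0], [534.0, -198.0], [533.0, -217.0], [532.0, -237.0]]
side [329.4 210.5  17.4  19.6 267. ] [[574.0, -47.0], [574.0, -51.0], [572.0, -74.0], [569.0, -98.0]]
side [305.7 201.7   7.2  15.4  79.5] [[514.0, -11.0], [514.0, -15.0], [514.0, -40.0], [513.0, -65.0]]
side [283.5 202.5  15.   15.8 184. ] [[455.0, -9.0], [456.0, -13.0], [457.0, -38.0], [458.0, -63.0]]
side [375.4 189.5  13.8  15.5 165.5] [[704.0, 14.0], [703.0, 10.0], [697.0, -16.0], [691.0, -42.0]]
scene [312.93540985 205.25847159] [251.59092217 180.597685  ]
side [329.32841006 208.81258458] [286.74417943 277.54129524]
```

View pics/press.png

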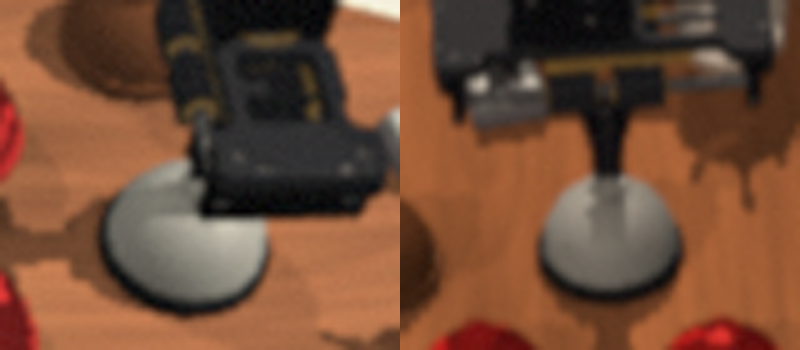

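The fingers are above the steel plunger, and the three jar heights are confirmed: the middle jar is squat, at about (574,-45). Now the press.

{"op": "step_arm", "data": {
  "commands": [
    [0.0,0,0,0.005,0],
    [0.0,0,0,0.009,0],
    [0.0,0,0,0.012,0],
    [0.0,0,0,0.014,0],
    [0.0,0,0,0.016,0],
    [0.0,0,0,0.0165,0],
    [0.0,0,0,0.0165,0]
  ]
}}

```text
t: 3.28
position: [541.6, 259.1, 74.1]
tool_rot: [[-0.0, 1.0, 0.0], [1.0, 0.0, 0.0], [0.0, 0.0, -1.0]]
contact_force: [-3.0, -1.3, 9.4]
finger_gap: 0.4
finger_force: 5.0
```

{"op": "step_arm", "data": {
  "commands": [
    [0.0,0,0,0.0008,0],
    [0.0,0,0,0.0008,0],
    [0.0,0,0,0.0008,0]
  ]
}}

```text
t: 3.65
position: [541.5, 259.1, 74.0]
tool_rot: [[-0.0, 1.0, 0.001], [1.0, 0.0, 0.0], [0.0, 0.001, -1.0]]
contact_force: [-3.0, -0.4, 14.3]
finger_gap: 0.2
finger_force: 7.1
```

{"op": "step_arm", "data": {
  "commands": [
    [0.0,0,0,-0.005,0],
    [0.0,0,0,-0.015,0],
    [0.0,0,0,-0.05,0],
    [0.0,0,0,-0.09,0],
    [0.0,0,0,-0.126,0],
    [0.0,0,0,-0.146,0],
    [0.0,0,0,-0.146,0],
    [0.0,0,0,-0.146,0]
  ]
}}

```text
t: 4.65
position: [540.7, 258.8, 216.8]
tool_rot: [[0.0, 1.0, -0.002], [1.0, -0.0, -0.001], [-0.001, -0.002, -1.0]]
contact_force: [0.9, -0.2, -0.3]
finger_gap: 0.4
finger_force: 0.0
```

```bash
python3 - <<'E'
from h import *
import m
W=pickle.load(open("wrist.pkl","rb")); m.D={"wrist":W}
f=W["frame"].max(2); print(f[222,240:310:4],f[190:250:4,272])
m.lids("wrist",(235,185,310,255),40); m.lids("wrist",(235,185,310,255),65)
print(proj(W,[574,-45,50]), onz(W,272.5,221,50))
# cork mask in scene / side
for n,b in(("scene1",(225,160,275,200)),("side1",(262,255,312,295))):
    d=pickle.load(open(n+".pkl","rb")); x0,y0,x1,y1=b
    g=d["frame"][y0:y1,x0:x1,::-1].copy(); p=proj(d,[454,-216,8])-[x0,y0]
    cv2.imwrite(f"pics/{n}_tray.png",cv2.resize(g,None,fx=7,fy=7)); print(p*7)
    globals()[n]=cv2.resize(g,(400,350))
cv2.imwrite("pics/tray.png",np.hstack([scene1,side1]))
o=observe(); print(o["t"],o["position"])
E
```

```text
[197 189 111  58  61  58  61  62  60  63  62  62  68  61 124 152 206 194] [239 249  67  67  65  61  63  64  60  63  60  62  57  57 119]
wrist [ 272.2  220.8   43.5   44.2 1506. ] [[572.0, -44.0], [573.0, -42.0], [577.0, -31.0], [582.0, -20.0]]
[273.36252862 223.30455264] [573.11809777 -42.16565595  50.        ]
[186.1364552  144.18379501]
[173.209256   157.78906667]
4.65 [540.67154984 258.80349549 216.8216388 ]
```

View pics/tray.png

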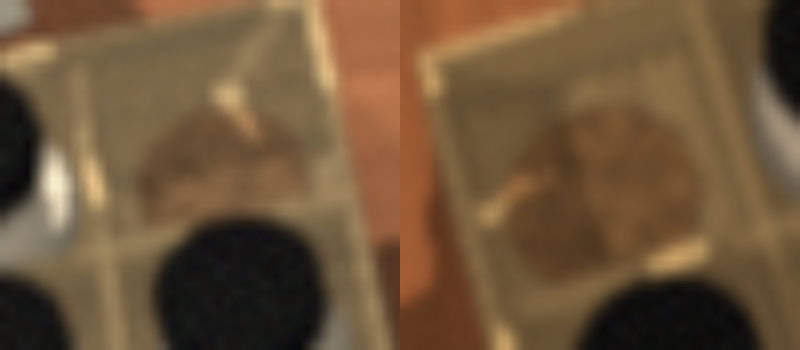

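Tray crops: the cork disc is at about (287.6,277.2) in side and its centre column is about 252.8 in scene, giving roughly (455.5,-215). Lid: (573.5,-43.5). Now to the jar.

{"op": "step_arm", "data": {
  "commands": [
    [0.0,-0.03,0.003,0,0],
    [0.0,-0.08,0.009,0,0],
    [0.0,-0.13,0.014,0,0],
    [0.0,-0.18,0.02,0,0],
    [0.0,-0.23,0.025,0,0],
    [0.0,-0.27,0.03,0,0],
    [0.0,-0.295,0.033,0.01,0],
    [0.0,-0.302,0.033,0.03,0],
    [0.0,-0.302,0.033,0.06,0],
    [0.0,-0.302,0.033,0.09,0],
    [0.0,-0.302,0.033,0.11,0],
    [0.0,-0.302,0.033,0.117,0],
    [0.0,-0.302,0.033,0.117,0],
    [0.0,-0.302,0.033,0.117,0]
  ]
}}

```text
t: 6.4
position: [575.0, -43.1, 101.5]
tool_rot: [[-0.0, 1.0, 0.001], [1.0, 0.0, -0.0], [-0.0, 0.001, -1.0]]
contact_force: [-0.5, -0.2, 0.7]
finger_gap: 0.4
finger_force: 0.0
```

{"op": "step_arm", "data": {
  "commands": [
    [0.0,0,-0.001,0.001,0],
    [0.0,0,-0.001,0.001,0],
    [0.0,0,-0.001,0.001,0],
    [0.0,0,-0.001,0.001,0],
    [0.0,0,-0.001,0.001,0],
    [0.0,0,-0.001,0.001,0],
    [0.0,0,-0.001,0.001,0],
    [0.0,0,-0.001,0.001,0],
    [0.0,0,-0.001,0.001,0],
    [0.0,0,-0.001,0.001,0],
    [0.0,0,-0.001,0.001,0],
    [0.0,0,-0.001,0.001,0],
    [0.0,0,-0.001,0.001,0],
    [0.0,0,-0.001,0.001,0],
    [0.0,0,-0.001,0.001,0],
    [0.0,0,-0.001,0.001,0],
    [0.0,0,-0.001,0.001,0],
    [0.0,0,-0.001,0.001,0],
    [0.0,0,-0.001,0.001,0],
    [0.0,0,-0.001,0.001,0]
  ]
}}

```text
t: 8.9
position: [573.5, -43.0, 100.0]
tool_rot: [[0.0, 1.0, 0.0], [1.0, -0.0, -0.0], [-0.0, 0.0, -1.0]]
contact_force: [0.1, -0.6, 0.0]
finger_gap: 0.5
finger_force: 0.0
```

```bash
python3 - <<'E'
from h import *
c=[]
for n in("scene","side"):
    d=cam(n); x,y=np.round(proj(d,[574,-44,70])).astype(int)
    c.append(cv2.resize(d["frame"][y-35:y+35,x-40:x+40,::-1],(400,350)))
cv2.imwrite("pics/point.png",np.hstack(c)); o=observe(); print(o["t"],o["position"])
E
```

```text
9.0 [573.48480288 -42.97482036  99.93820036]
```

View pics/point.png

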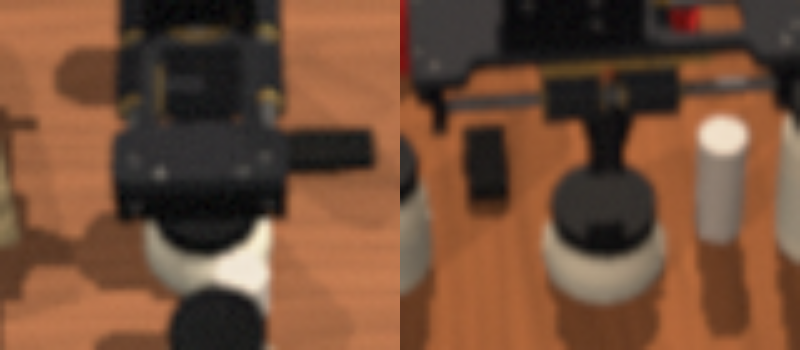

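The fingertips hang clear over the lid in both views, held about 2.7 s. Now to the empty compartment.

{"op": "step_arm", "data": {
  "commands": [
    [0.0,0,0,0,0],
    [0.0,0,0,0,0],
    [0.0,0,0,-0.015,0],
    [0.0,0,0,-0.05,0],
    [0.0,-0.01,-0.007,-0.08,0],
    [0.0,-0.04,-0.027,-0.09,0],
    [0.0,-0.08,-0.055,-0.09,0],
    [0.0,-0.12,-0.082,-0.09,0],
    [0.0,-0.155,-0.106,-0.09,0],
    [0.0,-0.172,-0.118,-0.08,0],
    [0.0,-0.172,-0.118,-0.055,0],
    [0.0,-0.172,-0.118,-0.025,0],
    [0.0,-0.172,-0.118,-0.005,0],
    [0.0,-0.172,-0.118,0.005,0],
    [0.0,-0.172,-0.118,0.005,0],
    [0.0,-0.172,-0.118,0.005,0]
  ]
}}

```text
t: 11.0
position: [456.1, -215.3, 95.8]
tool_rot: [[-0.0, 1.0, 0.001], [1.0, 0.0, -0.001], [-0.001, 0.001, -1.0]]
contact_force: [0.1, -0.0, -0.5]
finger_gap: 0.5
finger_force: 0.0
```

```bash
python3 - <<'E'
from h import *
c=[]
for n in("scene","side"):
    d=cam(n); x,y=np.round(proj(d,[455,-215,50])).astype(int)
    c.append(cv2.resize(d["frame"][y-35:y+35,x-40:x+40,::-1],(400,350)))
cv2.imwrite("pics/final.png",np.hstack(c)); o=observe(); print(o["t"],o["position"],o["contact_force"])
E
```

```text
11.1 [ 456.01512303 -215.29979561   95.83660076] [ 0.47067415 -0.61730506 -0.34465555]
```

View pics/final.png

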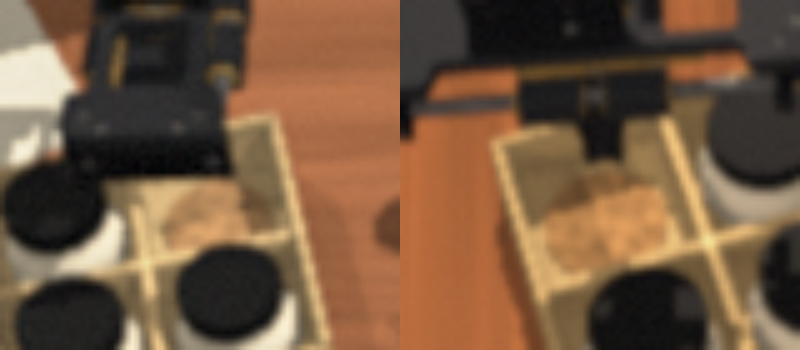

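The fingertips hang over the cork disc, clear of the walls and jars. I'll hold there for two seconds, then hand in.

{"op": "step_arm", "data": {
  "commands": [
    [0.0,0,0,0,0],
    [0.0,0,0,0,0],
    [0.0,0,0,0,0],
    [0.0,0,0,0,0],
    [0.0,0,0,0,0],
    [0.0,0,0,0,0],
    [0.0,0,0,0,0],
    [0.0,0,0,0,0],
    [0.0,0,0,0,0],
    [0.0,0,0,0,0],
    [0.0,0,0,0,0],
    [0.0,0,0,0,0],
    [0.0,0,0,0,0],
    [0.0,0,0,0,0],
    [0.0,0,0,0,0],
    [0.0,0,0,0,0],
    [0.0,0,0,0,0],
    [0.0,0,0,0,0]
  ]
}}

```text
t: 13.35
position: [455.5, -214.9, 94.9]
tool_rot: [[-0.0, 1.0, -0.0], [1.0, 0.0, 0.0], [0.0, -0.0, -1.0]]
contact_force: [0.0, -0.0, 0.1]
finger_gap: 0.9
finger_force: 0.0
```

```bash
python3 -c "
from station import close_job; print(close_job())"
```

```text
the job is handed in; nothing more can be done
None
```

I pressed the steel bell to its stop and released it, pointed at the stray squat jar for over two seconds, and handed the job in at about 13 s still pointing into the empty compartment; there was no sign of touching anything but the bell's plunger, and no verdict came back.

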